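# Fit the retaining cover on the tube shaker

### The job

Close the tube shaker: pick up the loose blue retaining cover by its orange grip, keep it level, and lower it over the shaker's two upright steel guide pins so that both come through its holes and it lies flush and fully home on the rack's white end plates. Bring it all the way down in the hand, do not drop it; then let go and leave the other things on the bench where they are.

Things in the scene. Friction and masses are not known exactly. Their poses are not given: they have to be found in the camera images.
- shaker: White housing of a fixed orbital tube shaker, 170 (x) x 230 (y) mm, top 55 mm above the bench. Origin: centre of its underside on the bench; z up; dial and display on its -x side. A platform with a tube rack on it stopped anywhere in its orbit: parallel to the housing, rigid, but offset from its centre by an unknown 0 to 10 mm either way in x, and likewise in y.
- seat_nominal (a point): Point on the housing's centre line, 138 mm above the bench, axes as the housing: where the cover's origin would be if the platform were not offset. The rack's two white end plates (80 mm in x, 20 mm in y, centred 78 mm either way along y from the rack's centre) have their flat tops at this height: the cover's seat. Tube caps end 4 mm lower.
- pins_nominal (a point): Point on the housing's centre line at the height of the guide pins' tips, 166 mm above the bench. The pins stand upright on the end plates, 156 mm apart along y, 12 mm diameter, 28 mm tall; the last 4 mm taper to a flat tip 9 mm across. They share the platform's unknown offset of up to 10 mm each way, so feel or look for them.
- cover: Loose blue plastic plate 100 (x) x 190 (y) x 10 mm, about 0.35 kg, flat on the bench, with two 14 mm through holes on its y axis 78 mm either side of the centre. Orange grip block on its middle: 60 mm along x, 16 mm thick along y, top 55 mm above the underside. Origin: centre of underside; z up. Fits either way round. Home, its underside is 138 mm above the bench, pins 18 mm proud.
- reagent: Clear reagent bottle with green cap, 64 mm diameter, 130 mm tall, origin under its centre. Bystander.
- jar: Yellow-green jar with white cap, 90 mm diameter, 100 mm tall, origin under its centre. Bystander.
- tipbox: Pipette-tip box, white with yellow lid, 87 x 122 x 63 mm, origin under its centre. Bystander.

How it is judged (in metres and radians):
On the way, in this order (a step that is already met when the one before it is completed fails the run):
1. the cover is lifted clear of the bench in the gripper (height (world z) of cover above 0.04 m and contact force between the fingers and cover above 0.5 N), for 0.2 s.
2. the cover is brought fully home over both pins while the fingers still hold it (z of cover in the frame of shaker between 0.134 and 0.141 m and horizontal distance between cover and shaker below 0.018 m and angle between cover's own z axis and vertical below 0.035 rad and angle between the y axis of cover and the y axis of shaker, either way round below 0.06 rad and contact force between the fingers and cover above 0.5 N), for 0.1 s.
At the end, for the whole second after the job is handed in: The cover lies at rest and released on the rack's end plates with both pins through its holes: underside within 3 mm of 138 mm above the bench, its centre within 18 mm of the housing's axis, level within 2 degrees, parallel to the shaker within 3.4 degrees (z of cover in the frame of shaker between 0.134 and 0.141 m and horizontal distance between cover and shaker below 0.018 m and angle between cover's own z axis and vertical below 0.035 rad and angle between the y axis of cover and the y axis of shaker, either way round below 0.06 rad and linear speed of cover below 0.01 m/s and angular speed of cover below 0.05 rad/s); the robot touches nothing.
It fails at once if the cover is tipped by more than 20 degrees (angle between cover's own z axis and vertical above 0.35 rad).
It fails at once if the reagent is pushed more than 30 mm or tipped over (distance of reagent from where it was at the start of the episode above 0.03 m or angle between reagent's own z axis and vertical above 0.5 rad).
It fails at once if the jar is pushed more than 30 mm or tipped over (distance of jar from where it was at the start of the episode above 0.03 m or angle between jar's own z axis and vertical above 0.5 rad).
It fails at once if the tipbox is pushed more than 30 mm or tipped over (distance of tipbox from where it was at the start of the episode above 0.03 m or angle between tipbox's own z axis and vertical above 0.5 rad).
It also fails if it takes over 72 s, if anything falls off the work surface, if the arm or the gripper's body presses on something with over 40 N, if the wrist force passes 120 N, or if a joint passes its speed limit or range.

### The arm

A 6-joint arm with a two-finger parallel gripper is mounted at the origin on the work surface. World frame = base frame: x ahead of the robot, y to its left, z up, the work surface at z = 0. Lengths are in mm, angles in rad, forces in N, time in s.
With the tool pointing down it reaches from about 350 to 775 mm from the base axis. Payload 7.3 kg.
Tool frame: the origin (TCP) lies on the mounting face of the last link; the fingertips stand 178 mm ahead of it and the grasp point (between the pads) lies 159 mm ahead of it; z points along the fingers, y is the line along which they close (so a half turn about z gives the same grasp; the last joint's range is limited). The gripper opens to 92 mm and grips with 3 to 60 N. Pads are 19 mm wide; open, the fingers measure 130 mm over their backs; the gripper's body (75 mm by 190 mm) begins 47 mm behind the grasp point.
Start: joints at [-1.379, 0.342, 1.524, -0, 1.275, -0.146], TCP at [174.011, -495.326, 404.741] pointing down, gripper open.
Joint ranges: [-2.53, 2.53], [-0.77, 2.02], [0.04, 2.7], [-1, 4.14], [0.28, 2.66], [-3.11, 3.11]. Speed limits (rad/s): [2.57, 2.57, 3.14, 3.14, 3.14, 3.14].

### API

Orientations are given as [roll, pitch, yaw] about the fixed x, y, z axes, in that order (R = Rz(yaw) Ry(pitch) Rx(roll)).
In Python, from plant import bot, eyes, workorder, readout gives the robot as it stands (bot), with the cameras (eyes), the job (workorder) and the readings (readout).
- The arm moves only by the tool shift_gripper, called after "Request:" as a command line: name --argument value ..., lists and objects as JSON in quotes. Schema: {"type":"object","properties":{"rows":{"type":"string"},"only":{"type":"string"},"quiet":{"type":"boolean"},"lines":{"type":"string"}},"required":["rows"],"additionalProperties":false}. rows is a string of 1 to 5 rows, parted by semicolons, with the numbers parted by spaces; each row has 5 numbers: the finger opening in mm, then dx, dy, dz in mm, then a turn about the tool's z in rad; each row is the pose to reach, as a shift and turn from the pose commanded when the call began, along the tool's axes at that moment; what a row does not reach only later rows make up. A row lasts 1/8 s, in which the tool goes at most 62.5 mm and 0.188 rad, less where a joint would pass 70% of its speed; a pose out of reach is approached as far as the arm can. The fingers move at their own pace and stop on an object; the grip force is fixed at half the most. Time passes only in rows, so rows that do not move let the fingers close. The tool returns the time, the measured TCP pose, the force, the opening and the grip force at its end. only (a regular expression) keeps the lines of the reply that match it, lines (a string "A,B") keeps lines A to B, and quiet returns only ok. Input that does not fit is refused with a message, and nothing moves.
- readout.get_obs(): the state, without advancing time (a new reading comes with each control period).
- eyes.capture(name): name is "scene" or "top"; returns a dict with "color" (480x640x3 uint8, red, green, blue), "K" (3x3 intrinsics, pixels), "k1" (the pictures are not rectified: a ray, as slopes to the right and down, at radius r is drawn at 1 + k1 r^2 times it, then the intrinsics apply), "R" (3x3) and "t" (3): a world point X has camera coordinates R X + t. Camera axes: x right, y down, z forward; pixel columns grow to the right and rows downward; lengths in mm; the calibration is good to about 2 mm. A picture is of the moment at which its call begins. There is no depth.
- workorder.close_job(): hands the job in; it is judged then, once.
The state is a dict: "time": time; "joint_positions": joint angles; "dq": joint speeds; "tau": joint torques, N m; "tool_pos": TCP position; "tcp_rot": TCP orientation; "contact_force": force on the tool from outside, world axes, zero at the start; "moment": the same for the moment, N m; "grip_width": finger opening in mm; "finger_force": force on a finger pad.
Only numpy, scipy, OpenCV 4.12 (cv2) and the standard library are available. Lean on these libraries where they do the work, as an engineer would, in place of code of your own. Each camera call takes 0.05 s, during which the arm holds its last target. There are 200 camera calls.

## Working session

There is one attempt and no reset: what is moved stays moved. The work goes in short steps, Python scripts to look and compute and a tool call to move; the robot and the scene stay as the last step left them, time stands still between calls to the robot, and variables do not carry over. Pictures are saved under pics/ and viewed, at most 10 in all, crops included, and the job is handed in when it is done.

```bash
ls; mkdir -p pics; python3 - <<'E'
from plant import bot, eyes, workorder, readout
import cv2
for n in("scene","top"):
    c=eyes.capture(n); cv2.imwrite(f"pics/{n}0.png",c["color"][:,:,::-1]); print(n,c["K"],c["k1"],c["R"],c["t"])
print(readout.get_obs())
E
```

```text
pics
plant.py
scene [[445.93120001   0.         325.11518365]
 [  0.         445.93120001 233.60814463]
 [  0.           0.           1.        ]] -0.00398211595648946 [[ 0.85756437  0.51437249 -0.00207414]
 [ 0.33587688 -0.56302049 -0.75511235]
 [-0.38957679  0.64686079 -0.65559213]] [-543.43783923 -146.91095956 1355.51322818]
top [[614.24650269   0.         327.97838614]
 [  0.         614.24650269 233.70242879]
 [  0.           0.           1.        ]] -0.09299412371879114 [[-0.00434231 -0.99991961  0.01191327]
 [-0.9845807   0.00219169 -0.17491724]
 [ 0.17487707 -0.01248912 -0.98451106]] [ -22.23792858  651.62941806 1587.37949216]
{'time': 0.1, 'joint_positions': array([-1.37898236e+00,  3.42620128e-01,  1.52487891e+00, -1.89289866e-05,
        1.27539823e+00, -1.45975263e-01]), 'dq': array([-0.00102382, -0.00173415, -0.0020633 ,  0.00110863,  0.00144396,
        0.00115363]), 'tau': array([ 1.17276752e-03, -4.32005560e+01, -2.44693726e+01,  7.18858279e-02,
        5.26564009e-02, -5.08525966e-05]), 'tool_pos': array([ 173.99501532, -495.20843617,  404.14625522]), 'tcp_rot': array([-3.14029928e+00, -1.71856715e-04,  3.37794641e-01]), 'contact_force': array([-0.67732303,  0.31077504, -0.29012171]), 'moment': array([-0.00675711, -0.00632601, -0.01045423]), 'finger_force': 0.0, 'grip_width': 91.69727854106277}
```

View pics/scene0.png

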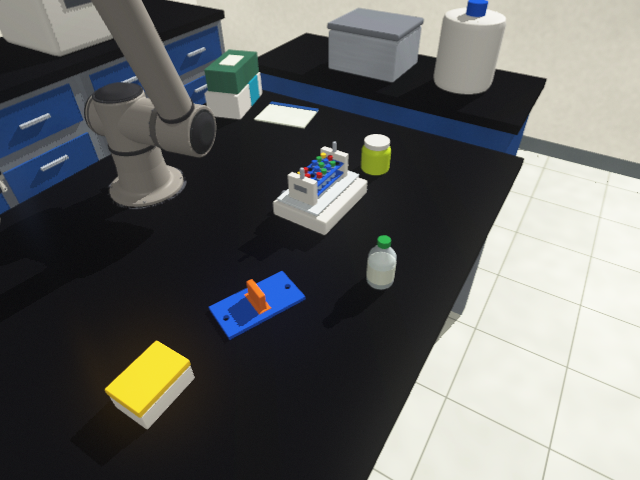

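View pics/top0.png

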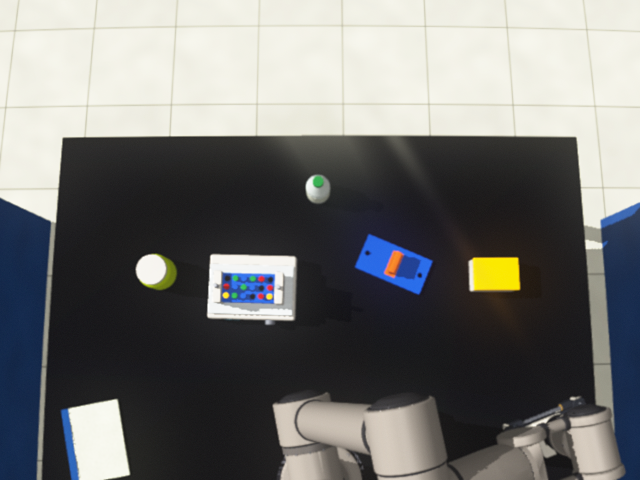

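The scene view shows the cover at about (257,303) with its orange grip, and the shaker at (320,190). In the top view the cover is at (393,264), the shaker at (252,288), and the pins near (218,287) and (281,289). The other objects are clear of both.

```bash
cat > h.py <<'E'
import numpy as np, cv2
from plant import bot, eyes, workorder, readout
def ray(c,uv):
    uv=np.asarray(uv,float).reshape(-1,1,2)
    s=cv2.undistortPoints(uv,c["K"],np.array([c["k1"],0,0,0,0]))[:,0]
    R=np.array(c["R"]);d=np.c_[s,np.ones(len(s))]@R
    return -R.T@np.array(c["t"]),d
def onz(c,uv,z):
    o,d=ray(c,uv); return (o+d*((z-o[2])/d[:,2])[:,None])
def proj(c,X):
    p=np.atleast_2d(X)@np.array(c["R"]).T+c["t"];s=p[:,:2]/p[:,2:]
    s=s*(1+c["k1"]*(s**2).sum(1))[:,None]
    return s@np.array(c["K"])[:2,:2]+np.array(c["K"])[:2,2]
def tri(c1,u1,c2,u2):
    A=[];b=[]
    for c,u in((c1,u1),(c2,u2)):
        o,d=ray(c,u);d=d[0]/np.linalg.norm(d[0]);P=np.eye(3)-np.outer(d,d);A.append(P);b.append(P@o)
    return np.linalg.lstsq(np.vstack(A),np.hstack(b),rcond=None)[0]
def big(mask):
    cs,_=cv2.findContours(mask.astype(np.uint8),cv2.RETR_CCOMP,cv2.CHAIN_APPROX_NONE)
    return max(cs,key=cv2.contourArea)[:,0].astype(float)
def hsv(c): return cv2.cvtColor(c["color"],cv2.COLOR_RGB2HSV)
def rect(p): return cv2.minAreaRect(p[:,:2].astype(np.float32))
E
python3 - <<'E'
from h import *
T=eyes.capture("top");S=eyes.capture("scene")
for n,c in(("top",T),("scene",S)):
    h=hsv(c);H,s,v=[h[...,i].astype(int) for i in range(3)]
    bl=(H>100)&(H<125)&(s>150)&(v>60); org=(H>3)&(H<18)&(s>150)&(v>100)
    x0=(340,440,225,300) if n=="top" else (200,310,265,340)
    m=np.zeros_like(bl);m[x0[2]:x0[3],x0[0]:x0[1]]=1
    print(n,"cover z10",rect(onz(c,big((bl|org)&m),10)),"grip z55",rect(onz(c,big(org&m),55)))
    # holes
    dark=((v<60)&m).astype(np.uint8); k,l,st,ce=cv2.connectedComponentsWithStats(dark)
    for i in range(1,k):
        if 4<st[i,4]<80: print(" dark",ce[i],st[i,4],onz(c,ce[i],10)[0].round(1))
    if n=="top":
        w=(s<60)&(v>140);m[:]=0;m[245:330,200:305]=1
        print("shaker z55",rect(onz(c,big(w&m),55)))
crop=cv2.resize(T["color"][245:330,200:310,::-1],None,fx=7,fy=7,interpolation=cv2.INTER_CUBIC);cv2.imwrite("pics/ct.png",crop)
crop=cv2.resize(S["color"][130:235,265:380,::-1],None,fx=5.5,fy=5.5,interpolation=cv2.INTER_CUBIC);cv2.imwrite("pics/cs.png",crop)
E
```

```text
top cover z10 ((575.9000854492188, -203.7655792236328), (195.47808837890625, 106.27102661132812), 66.5432357788086) grip z55 ((571.640380859375, -199.18069458007812), (24.562158584594727, 65.30347442626953), 66.28485107421875)
 dark [419.6 274.8] 5 [ 545.2 -275.2   10. ]
shaker z55 ((505.71954345703125, 179.38613891601562), (229.15611267089844, 179.30760192871094), 88.30980682373047)
scene cover z10 ((570.5517578125, -197.07138061523438), (193.9335174560547, 127.40142059326172), 66.52325439453125) grip z55 ((588.9321899414062, -217.13328552246094), (33.958892822265625, 98.02850341796875), 62.33750915527344)
 dark [225.6 318.6] 5 [ 547.5 -272.6   10. ]
```

View pics/ct.png

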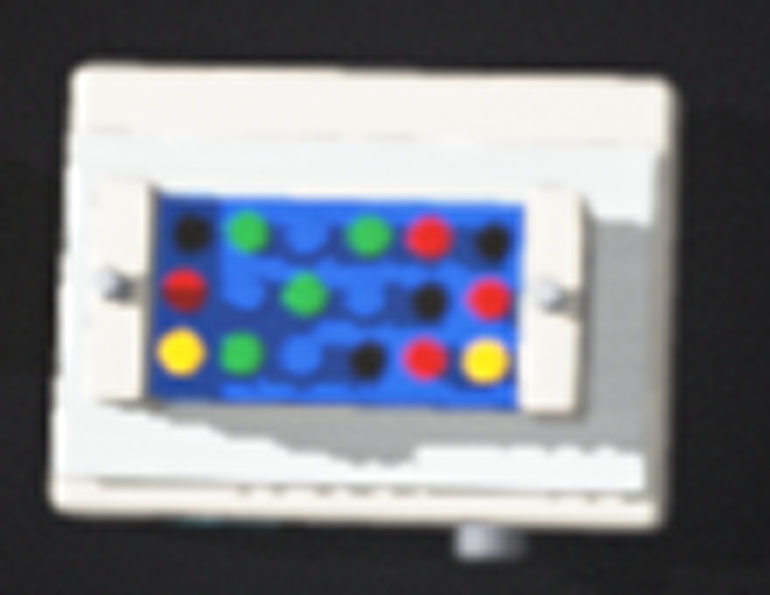

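View pics/cs.png

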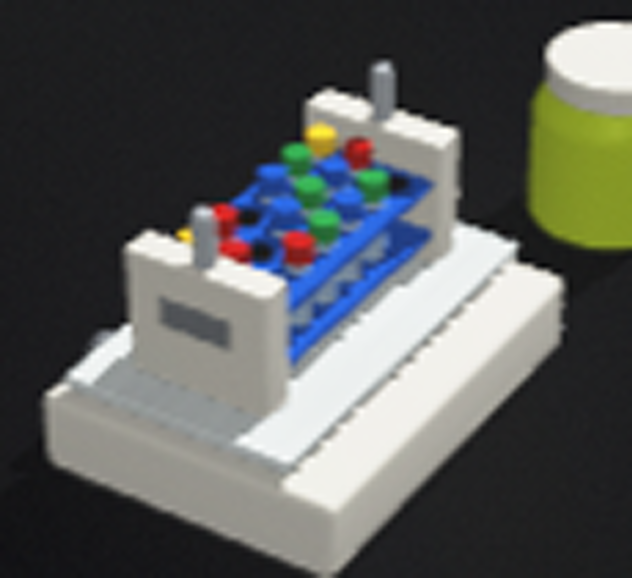

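The crops show both pin tips. In the top view they are at crop (108,283) and (545,293), scale 7. In the scene view the tip tops are at (381,66) and (203,210), scale 5.5. Next I triangulate them.

```bash
python3 - <<'E'
from h import *
T=eyes.capture("top");S=eyes.capture("scene")
print("cam",ray(T,[[0,0]])[0],ray(S,[[0,0]])[0])
f=lambda p,s,o:np.array(p)/s+np.array(o)-.5
for n,t,s in(("L",(106,282),(381,66)),("R",(545,293),(203,210))):
    ut=f(t,7,(200,245));us=f(s,5.5,(265,130))
    print(n,tri(T,ut,S,us).round(1),onz(T,ut,166).round(1),onz(S,us,166).round(1))
for n,s in(("L",(381,117)),("R",(203,266))): print("base",n,onz(S,f(s,5.5,(265,130)),138).round(1))
# rack end plate tops, top view corners
for p in((102,180),(155,182),(97,402),(147,404),(532,188),(583,192),(520,410),(576,413)): print(p,onz(T,f(p,7,(200,245)),138)[0].round(1))
# cover corners by contour, both views
for n,c,x0 in(("top",T,(340,440,225,300)),("scene",S,(200,310,265,340))):
    h=hsv(c);H,s,v=[h[...,i].astype(int) for i in range(3)]
    g=s*v*((H>100)&(H<125));m=np.zeros_like(g);m[x0[2]:x0[3],x0[0]:x0[1]]=1
    q=big(((g>150*60))&(m>0));b=cv2.boxPoints(cv2.minAreaRect(q.astype(np.float32)))
    a=cv2.approxPolyDP(cv2.convexHull(q.astype(np.float32)),3,True)[:,0];print(n,np.c_[a,onz(c,a,10)].round(1).tolist())
    blue=c["color"][...,2]
    print(n,[(int(x),int(y)) for y,x in np.argwhere((v<75)&(m>0))if cv2.pointPolygonTest(cv2.convexHull(q.astype(np.float32)),(float(x),float(y)),True)>4])
E
```

```text
cam [ 363.8889178    -3.83934235 1677.03881619] [1043.45341982 -680.01276163  776.6023639 ]
L [505.7 257.2 170.2] [[505.  257.1 166. ]] [[502.9 264.9 166. ]]
R [501.7 102.8 170. ] [[500.9 102.2 166. ]] [[499.1 109.  166. ]]
base L [[504.  263.6 138. ]]
base R [[500.4 105.2 138. ]]
(102, 180) [544.4 264.3 138. ]
(155, 182) [543.7 245.1 138. ]
(97, 402) [464.6 264.1 138. ]
(147, 404) [463.9 246.1 138. ]
(532, 188) [541.3 109.2 138. ]
(583, 192) [539.8  90.8 138. ]
(520, 410) [461.6 112.7 138. ]
(576, 413) [460.5  92.7 138. ]
top [[368.0, 233.0, 661.7, -135.5, 10.0], [432.0, 260.0, 585.9, -310.7, 10.0], [419.0, 294.0, 492.7, -272.1, 10.0], [354.0, 267.0, 567.4, -95.7, 10.0]]
top [(366, 252), (367, 252), (368, 252), (366, 253), (367, 253), (368, 253), (419, 274), (420, 274), (419, 275), (420, 275), (419, 276), (420, 276)]
scene [[305.0, 296.0, 659.5, -131.2, 10.0], [231.0, 339.0, 591.8, -307.5, 10.0], [208.0, 307.0, 493.0, -267.9, 10.0], [279.0, 271.0, 563.4, -97.1, 10.0]]
scene [(286, 287), (287, 287), (288, 287), (286, 288), (287, 288), (225, 318), (226, 318), (227, 318), (224, 319), (225, 319), (226, 319), (227, 319)]
```

```bash
cat >> h.py <<'E'
def go(x,y,z,yaw):
    o=readout.get_obs();p=o["tool_pos"];r,pi_,w=o["tcp_rot"];d=np.array([x,y])-p[:2]
    print("tx %.1f ty %.1f tz %.1f turn %.4f"%(d@[np.cos(w),np.sin(w)],d@[np.sin(w),-np.cos(w)],p[2]-z,(w-yaw+np.pi/2)%np.pi-np.pi/2),"t",o["time"],p.round(1),o["tcp_rot"].round(4),"F",o["contact_force"].round(1),"grip",round(o["grip_width"],1),round(o["finger_force"],1),"q6",o["joint_positions"][5].round(2))
E
```

Request:
shift_gripper --rows "92 476 -142 0 0.748;92 476 -142 0 0.748;92 476 -142 0 0.748;92 476 -142 0 0.748;92 476 -142 0 0.748"

```text
time: 0.92
tool_pos: [407.1, -327.2, 404.9]
tcp_rot: [3.141, -0.0, -0.415]
contact_force: [0.5, -0.9, 0.4]
grip_width: 91.8
finger_force: 0.0
```

```bash
python3 -c "from h import *;go(576,-203,290,-.409)"
```

```text
tx 104.6 ty -181.7 tz 114.9 turn -0.0056 t 0.925 [ 407.1 -327.2  404.9] [ 3.1411e+00 -4.0000e-04 -4.1460e-01] F [ 0.5 -0.9  0.4] grip 91.8 0.0 q6 1.16
```

Request:
shift_gripper --rows "92 105 -182 100 -0.005;92 105 -182 100 -0.005;92 105 -182 100 -0.005;92 105 -182 100 -0.005;92 105 -182 100 -0.005"

```text
time: 1.55
tool_pos: [576.0, -200.9, 302.4]
tcp_rot: [-3.141, 0.004, -0.401]
contact_force: [0.0, -0.3, 0.5]
grip_width: 91.7
finger_force: 0.0
```

```bash
python3 - <<'E'
from h import *
go(576,-203,197,-.409)
for n in("scene","top"): cv2.imwrite(f"pics/{n}1.png",eyes.capture(n)["color"][:,:,::-1])
E
```

```text
tx 0.8 ty 1.9 tz 105.4 turn 0.0076 t 1.55 [ 576.  -200.9  302.4] [-3.1411  0.0036 -0.4014] F [ 0.  -0.3  0.5] grip 91.7 0.0 q6 1.51
```

Request:
shift_gripper --rows "92 0 1 40 0.004;92 0 1 75 0.004;92 0 1 100 0.004;92 0 1 105 0.004;92 0 1 105 0.004"

```text
time: 2.28
tool_pos: [574.3, -205.0, 200.9]
tcp_rot: [3.141, -0.002, -0.41]
contact_force: [-0.2, 0.6, 0.9]
grip_width: 91.9
finger_force: 0.0
```

```bash
python3 - <<'E'
from h import *
go(576,-203,197,-.409)
S=eyes.capture("scene")["color"][220:370,160:360,::-1]
cv2.imwrite("pics/s1.png",cv2.resize(S,None,fx=4,fy=4))
E
```

```text
tx 0.8 ty -2.6 tz 3.9 turn -0.0014 t 2.275 [ 574.3 -205.   200.9] [ 3.1413e+00 -1.5000e-03 -4.1040e-01] F [-0.2  0.6  0.9] grip 91.9 0.0 q6 1.51
```

View pics/s1.png

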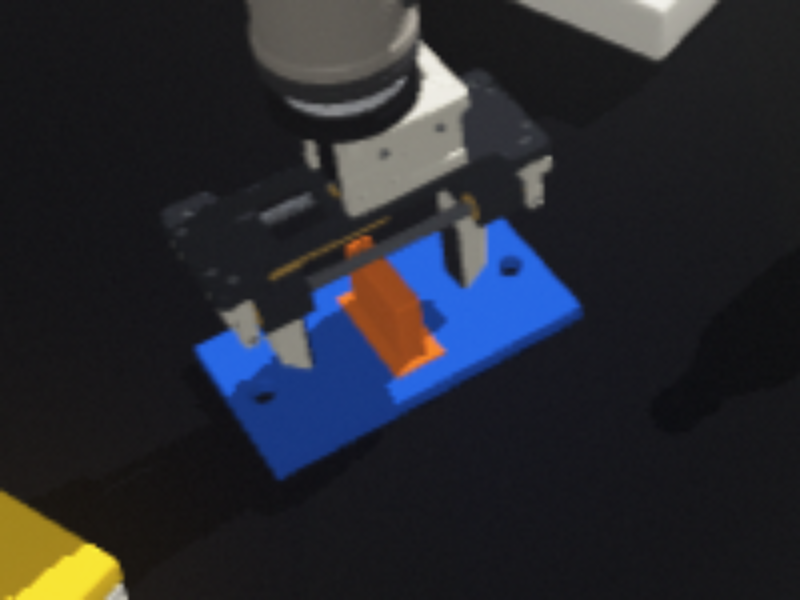

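The fingers straddle the orange grip (crop centre about (390,310)), aligned with the plate. I'll close.

Request:
shift_gripper --rows "0 0 -1 2 0;0 0 -1 2 0;0 0 -1 2 0;0 0 -1 2 0;0 0 -1 2 0"

```text
time: 2.95
tool_pos: [574.8, -203.2, 197.7]
tcp_rot: [3.142, -0.0, -0.409]
contact_force: [-0.4, -0.1, 0.1]
grip_width: 46.4
finger_force: 0.0
```

Request:
shift_gripper --rows "0 0 0 0 0;0 0 0 0 0;0 0 0 0 0;0 0 0 0 0"

```text
time: 3.45
tool_pos: [574.9, -203.0, 197.7]
tcp_rot: [-3.141, 0.0, -0.409]
contact_force: [0.6, 1.3, -0.7]
grip_width: 15.9
finger_force: 30.0
```

Request:
shift_gripper --rows "0 0 0 -15 0;0 0 0 -40 0;0 0 0 -80 0;0 0 0 -130 0;0 0 0 -190 0"

```text
time: 4.08
tool_pos: [574.2, -203.1, 389.0]
tcp_rot: [3.141, 0.002, -0.409]
contact_force: [0.4, 0.4, -4.3]
grip_width: 15.8
finger_force: 30.0
```

Request:
shift_gripper --rows "0 0 0 -5 0;0 0 0 -5 0;0 0 0 -5 0"

```text
time: 4.45
tool_pos: [574.4, -203.1, 390.6]
tcp_rot: [-3.142, 0.004, -0.409]
contact_force: [-0.4, 0.2, -4.6]
grip_width: 16.1
finger_force: 30.0
```

```bash
python3 -c "from h import *;go(503,180,393,-.026)"
```

```text
tx -217.9 ty -323.0 tz -2.4 turn -0.3833 t 4.45 [ 574.4 -203.1  390.6] [-3.1415  0.0043 -0.4093] F [-0.4  0.2 -4.6] grip 16.1 30.0 q6 1.51
```

Request:
shift_gripper --rows "0 -25 -36 -2 -0.05;0 -56 -83 -2 -0.1;0 -87 -130 -2 -0.15;0 -118 -175 -2 -0.2;0 -149 -221 -2 -0.26"

```text
time: 5.08
tool_pos: [525.3, 60.4, 393.0]
tcp_rot: [3.141, 0.003, -0.148]
contact_force: [0.8, 0.1, -3.4]
grip_width: 15.9
finger_force: 30.0
```

```bash
python3 -c "from h import *;go(503,180,393,-.026)"
```

```text
tx -39.6 ty -115.0 tz 0.0 turn -0.1216 t 5.075 [525.3  60.4 393. ] [ 3.1411  0.0032 -0.1476] F [ 0.8  0.1 -3.4] grip 15.9 30.0 q6 1.69
```

Request:
shift_gripper --rows "0 -16 -45 0 -0.05;0 -30 -86 0 -0.1;0 -40 -115 0 -0.122;0 -40 -115 0 -0.122;0 -40 -115 0 -0.122"

```text
time: 5.7
tool_pos: [503.6, 178.2, 393.6]
tcp_rot: [3.141, 0.002, -0.027]
contact_force: [0.9, -0.7, -3.8]
grip_width: 15.4
finger_force: 30.0
```

Request:
shift_gripper --rows "0 0 0 0 0;0 0 0 0 0"

```text
time: 5.95
tool_pos: [503.8, 177.7, 394.5]
tcp_rot: [3.141, 0.0, -0.029]
contact_force: [-0.7, -0.7, -3.9]
grip_width: 15.8
finger_force: 30.0
```

```bash
python3 - <<'E'
from h import *
go(503,180,393,-.026)
T=eyes.capture("top");S=eyes.capture("scene")
cv2.imwrite("pics/t2.png",cv2.resize(T["color"][240:335,195:315,::-1],None,fx=6,fy=6,interpolation=cv2.INTER_CUBIC))
cv2.imwrite("pics/s2.png",cv2.resize(S["color"][100:235,265:395,::-1],None,fx=4.4,fy=4.4,interpolation=cv2.INTER_CUBIC))
E
```

```text
tx -0.9 ty -2.3 tz 1.5 turn -0.0027 t 5.95 [503.8 177.7 394.5] [ 3.1413e+00  3.0000e-04 -2.8700e-02] F [-0.7 -0.7 -3.9] grip 15.8 30.0 q6 1.8
```

View pics/s2.png

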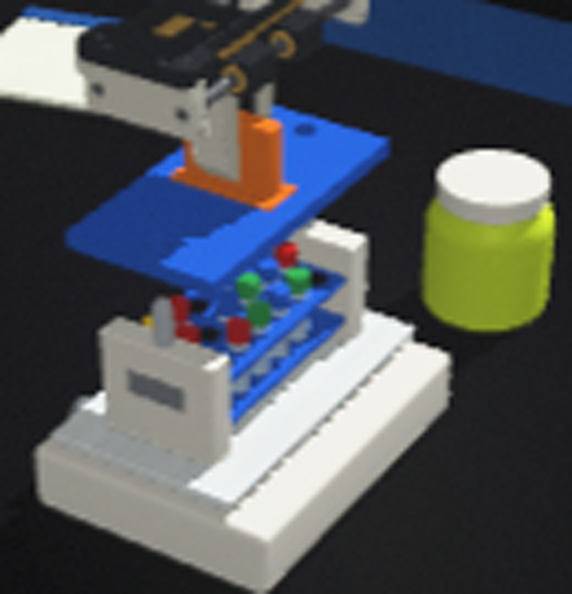

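View pics/t2.png

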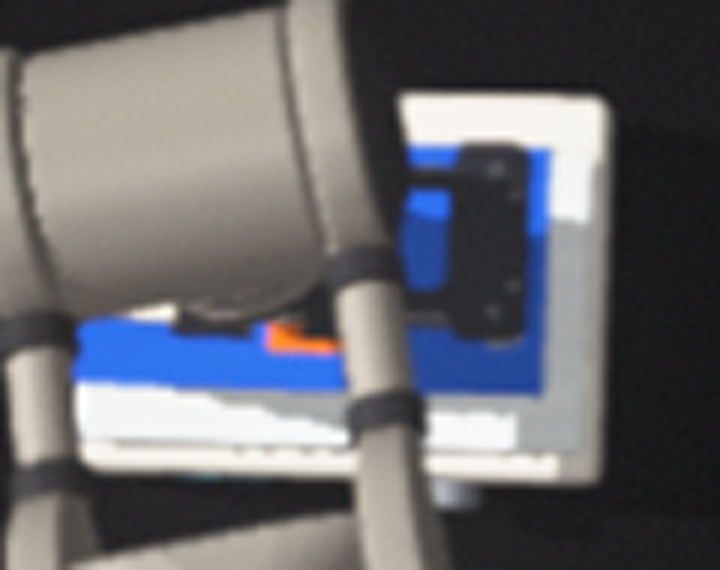

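The scene view shows the held cover above the shaker with its far hole at crop (306,130). The top view is partly hidden by the arm, but the plate's right edge (x≈548) and lower edge (y≈390) are visible. I compare these with the pins in the same views.

```bash
python3 - <<'E'
from h import *
T=eyes.capture("top");S=eyes.capture("scene");o=readout.get_obs();zt=o["tool_pos"][2]-197.7+10;print(o["tool_pos"],zt)
ft=lambda p:np.array(p)/6+[195,240]-.5
fs=lambda p:np.array(p)/4.4+[265,100]-.5
for p in((551,148),(544,394),(77,382),(260,388)): print("T",p,onz(T,ft(p),zt)[0].round(1))
for p,z in(((390,140),zt),((215,268),zt),((67,236),zt),((306,130),zt),((209,281),zt-10)): print("S",p,onz(S,fs(p),z)[0].round(1))
# blue/white edge lines by fit, top view: right edge (y) and lower edge (x)
h=hsv(T);b=((h[...,0]>100)&(h[...,0]<125)&(h[...,1]>150)).astype(float)
sat=h[...,1].astype(float)
# holes before the grasp were imaged at:
u=[[367,252.4],[419.5,275.0]];q=onz(T,u,10);print("holes T at start",q.round(1),q.mean(0))
u=[[286.8,287.4],[225.6,318.6]];q=onz(S,u,10);print("holes S at start",q.round(1),q.mean(0))
w=-.409;print("grasp TCP->in cover axes x,y:",[(np.array([574.9,-203.0])-np.array(k))@[np.cos(w),np.sin(w)] for k in((576.9,-203.5),(576.9,-200.9))])
E
```

```text
[503.66065788 178.20550274 394.73182558] 207.03182558258783
T (551, 148) [550.7  78.2 207. ]
T (544, 394) [452.2  80.3 207. ]
T (77, 382) [457.1 266.4 207. ]
T (260, 388) [454.7 193.3 207. ]
S (390, 140) [556.2 274.3 207. ]
S (215, 268) [542.7  97.6 207. ]
S (67, 236) [453.7  83.8 207. ]
S (306, 130) [506.4 259.3 207. ]
S (209, 281) [538.3  98.1 197. ]
holes T at start [[ 607.6 -131.9   10. ]
 [ 544.7 -274.9   10. ]] [ 576.16465581 -203.38753438   10.        ]
holes S at start [[ 609.3 -130.9   10. ]
 [ 547.5 -272.6   10. ]] [ 578.41214908 -201.73826823   10.        ]
grasp TCP->in cover axes x,y: [np.float64(-2.033883951040469), np.float64(-0.9998847302149592)]
```

Request:
shift_gripper --rows "0 -2 -6 0 0;0 -2 -6 10 0;0 -2 -6 22 0;0 -2 -6 22 0;0 -2 -6 22 0"

```text
time: 6.78
tool_pos: [501.8, 184.6, 372.6]
tcp_rot: [3.141, 0.0, -0.027]
contact_force: [-0.5, 0.2, -3.0]
grip_width: 15.7
finger_force: 30.0
```

```bash
python3 - <<'E'
from h import *
go(502,184,370,-.027)
T=eyes.capture("top");S=eyes.capture("scene")
a=cv2.resize(S["color"][110:190,285:375,::-1],None,fx=7,fy=7,interpolation=cv2.INTER_CUBIC)
cv2.imwrite("pics/s3.png",a)
cv2.imwrite("pics/t3.png",cv2.resize(T["color"][240:335,195:315,::-1],None,fx=6,fy=6,interpolation=cv2.INTER_CUBIC))
E
```

```text
tx 0.2 ty 0.6 tz 2.6 turn -0.0002 t 6.775 [501.8 184.6 372.6] [ 3.1414e+00  1.0000e-04 -2.7200e-02] F [-0.5  0.2 -3. ] grip 15.7 30.0 q6 1.81
```

View pics/s3.png

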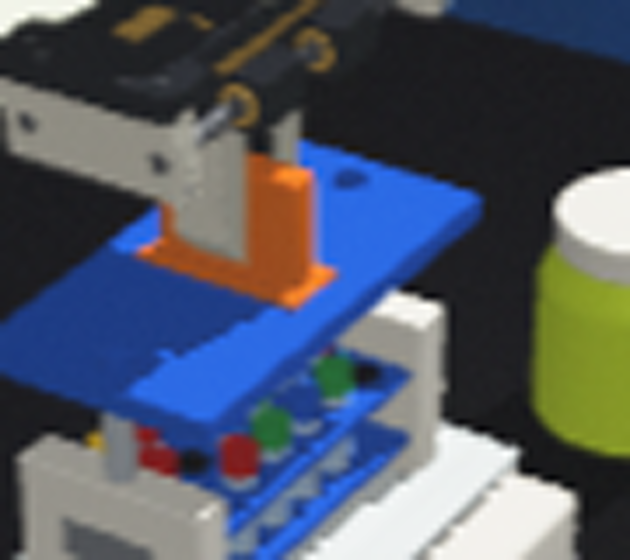

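The hole centre at crop (351,180), i.e. pixel (334.6,135.2), lies on the upward extension of the far pin's axis to within about 0.5 px. The near pin at (120,450) is consistent too. I'll lower gently and feel.

Request:
shift_gripper --rows "0 0 0 5 0;0 0 0 8 0;0 0 0 10 0;0 0 0 12 0;0 0 0 12 0"

```text
time: 7.5
tool_pos: [501.9, 184.5, 360.7]
tcp_rot: [3.141, -0.001, -0.027]
contact_force: [0.1, -1.6, -3.6]
grip_width: 15.8
finger_force: 30.0
```

```bash
python3 -c "
from h import *
go(502,184,335.7,-.027);print(readout.get_obs()['moment'])"
```

```text
tx 0.1 ty 0.5 tz 25.0 turn -0.0003 t 7.5 [501.9 184.5 360.7] [ 3.1412e+00 -6.0000e-04 -2.7300e-02] F [ 0.1 -1.6 -3.6] grip 15.8 30.0 q6 1.81
[-0.23218371 -0.1814042  -0.02323591]
```

Request:
shift_gripper --rows "0 0 0 2 0;0 0 0 4 0;0 0 0 4 0"

```text
time: 7.88
tool_pos: [502.1, 184.2, 356.7]
tcp_rot: [3.141, -0.001, -0.027]
contact_force: [2.9, -4.2, -1.2]
grip_width: 15.6
finger_force: 30.0
```

```bash
python3 -c "
from h import *
go(502,184,335.7,-.027);print(readout.get_obs()['moment'])"
```

```text
tx -0.1 ty 0.2 tz 21.0 turn -0.0003 t 7.875 [502.1 184.2 356.7] [ 3.1407e+00 -1.3000e-03 -2.7300e-02] F [ 2.9 -4.2 -1.2] grip 15.6 30.0 q6 1.81
[-0.87749605 -0.60678823 -0.03913818]
```

Request:
shift_gripper --rows "0 0.6 0.8 0 0;0 0.6 0.8 1 0;0 0.6 0.8 3 0;0 0.6 0.8 3 0"

```text
time: 8.38
tool_pos: [502.3, 183.8, 353.4]
tcp_rot: [3.141, 0.0, -0.027]
contact_force: [2.3, -1.3, -4.3]
grip_width: 15.9
finger_force: 30.0
```

```bash
python3 -c "
from h import *
go(502,184,335.7,-.027);print(readout.get_obs()['moment'])"
```

```text
tx -0.3 ty -0.2 tz 17.7 turn -0.0002 t 8.375 [502.3 183.8 353.4] [ 3.1414e+00  3.0000e-04 -2.7200e-02] F [ 2.3 -1.3 -4.3] grip 15.9 30.0 q6 1.81
[-0.35412434 -0.43737782 -0.05971516]
```

Past the taper with only small side forces, so I keep easing that way and lower.

Request:
shift_gripper --rows "0 0.5 0.3 2 0;0 0.5 0.3 4 0;0 0.5 0.3 6 0;0 0.5 0.3 6 0"

```text
time: 8.88
tool_pos: [502.6, 183.6, 347.3]
tcp_rot: [3.142, 0.001, -0.027]
contact_force: [-0.4, 0.2, -3.5]
grip_width: 15.8
finger_force: 30.0
```

```bash
python3 -c "
from h import *
go(502,184,335.7,-.027);print(readout.get_obs()['moment'])"
```

```text
tx -0.6 ty -0.4 tz 11.6 turn -0.0001 t 8.875 [502.6 183.6 347.3] [ 3.1415e+00  1.0000e-03 -2.7100e-02] F [-0.4  0.2 -3.5] grip 15.8 30.0 q6 1.8
[ 0.03535319  0.0083324  -0.01057436]
```

Request:
shift_gripper --rows "0 0 0 3 0;0 0 0 6 0;0 0 0 9 0;0 0 0 9 0"

```text
time: 9.38
tool_pos: [502.7, 183.4, 338.3]
tcp_rot: [3.141, 0.001, -0.027]
contact_force: [-0.4, 0.1, -4.6]
grip_width: 15.9
finger_force: 30.0
```

```bash
python3 -c "
from h import *
go(502,184,335.7,-.027);print(readout.get_obs()['moment'])"
```

```text
tx -0.7 ty -0.5 tz 2.6 turn -0.0002 t 9.375 [502.7 183.4 338.3] [ 3.1414e+00  7.0000e-04 -2.7200e-02] F [-0.4  0.1 -4.6] grip 15.9 30.0 q6 1.8
[ 0.04780843 -0.0111717  -0.00796911]
```

Request:
shift_gripper --rows "0 0 0 1 0;0 0 0 2 0;0 0 0 2 0"

```text
time: 9.75
tool_pos: [502.8, 183.4, 336.7]
tcp_rot: [3.141, 0.0, -0.027]
contact_force: [1.0, 0.2, -3.5]
grip_width: 15.9
finger_force: 30.0
```

Request:
shift_gripper --rows "0 0 0 1 0;0 0 0 1 0"

```text
time: 10.0
tool_pos: [502.8, 183.4, 335.7]
tcp_rot: [3.142, -0.0, -0.027]
contact_force: [0.1, 0.6, -4.0]
grip_width: 16.0
finger_force: 30.0
```

Request:
shift_gripper --rows "0 0 0 1 0;0 0 0 1 0"

```text
time: 10.25
tool_pos: [502.7, 183.5, 335.7]
tcp_rot: [-3.142, -0.001, -0.027]
contact_force: [-2.8, -1.1, 5.8]
grip_width: 15.8
finger_force: 30.0
```

Seated: firm upward contact exactly at 138 mm. I'll hold, release and retreat upward.

Request:
shift_gripper --rows "0 0 0 0.5 0;0 0 0 0.5 0"

```text
time: 10.5
tool_pos: [502.7, 183.4, 335.7]
tcp_rot: [-3.141, -0.001, -0.027]
contact_force: [-4.9, -1.9, 9.8]
grip_width: 16.1
finger_force: 30.0
```

Request:
shift_gripper --rows "40 0 0 -0.5 0;40 0 0 -0.5 0;40 0 0 -0.5 0;40 0 0 -0.5 0"

```text
time: 11.0
tool_pos: [502.8, 183.5, 334.6]
tcp_rot: [3.141, 0.0, -0.027]
contact_force: [-0.5, 0.6, 0.1]
grip_width: 39.6
finger_force: 0.0
```

Request:
shift_gripper --rows "40 0 0 -10 0;40 0 0 -40 0;40 0 0 -80 0;40 0 0 -120 0;40 0 0 -150 0"

```text
time: 11.62
tool_pos: [502.5, 183.4, 487.4]
tcp_rot: [-3.141, -0.003, -0.027]
contact_force: [0.2, 0.1, 0.2]
grip_width: 40.3
finger_force: 0.0
```

Request:
shift_gripper --rows "40 -60 60 0 0;40 -110 110 0 0;40 -110 110 0 0;40 -110 110 0 0"

```text
time: 12.12
tool_pos: [388.5, 75.7, 485.9]
tcp_rot: [3.141, -0.002, -0.029]
contact_force: [-0.3, 0.8, 0.5]
grip_width: 39.7
finger_force: 0.0
```

```bash
python3 - <<'E'
from h import *
go(502,184,335.7,-.027)
T=eyes.capture("top");S=eyes.capture("scene")
a=cv2.resize(S["color"][120:230,265:385,::-1],(400,367));b=cv2.resize(T["color"][240:335,195:315,::-1],(400,317))
cv2.imwrite("pics/end.png",np.hstack([a,np.vstack([b,np.zeros((50,400,3),np.uint8)])]))
E
```

```text
tx 110.2 ty -111.6 tz 150.2 turn -0.0023 t 12.125 [388.5  75.7 485.9] [ 3.1414e+00 -2.2000e-03 -2.9300e-02] F [-0.3  0.8  0.5] grip 39.7 0.0 q6 1.6
```

View pics/end.png

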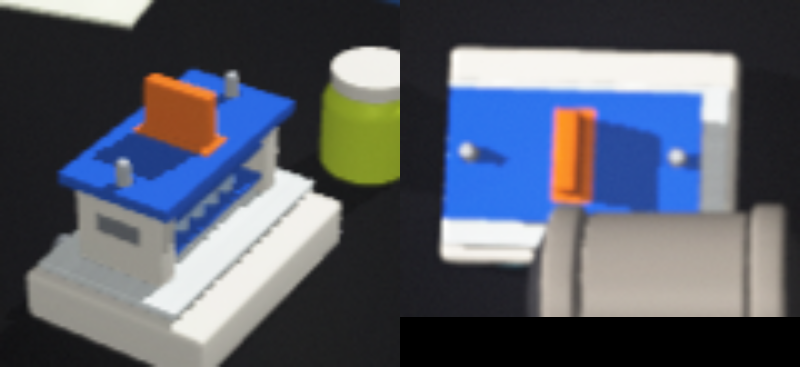

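The cover lies flush on the end plates with both pins through it, at (123,170) and (232,82) in the left view. The gripper is clear.

```bash
python3 -c "
from plant import bot, eyes, workorder, readout
print(workorder.close_job())"
```

```text
the job is handed in; nothing more can be done
None
```

The cover was lowered in the hand until it sat home on the end plates, with both pins through its holes. It was then released, nothing else was touched, and the job was handed in at about 12 s; the hand-in returned no verdict.

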